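Lock back the sprung belt tensioner with its pin

TASK

Take the square-headed locking pin from the wooden pin block, stand it in the hole at the end of the sprung tensioner arm and, using the pin as the handle, swing the arm back against its spring and keep it there until the pin finds and drops into the one hole of the steel lock plate below. Push the pin fully home and let go, so that the arm stays locked back for fitting a new belt. Use light, steady force, never let the arm fly back, and leave the punches, the drill chuck and the spare wheel where they are.

Things in the scene. Friction and masses are not known exactly. Their poses are not given: they have to be found in the camera images.
- lock_pin: Steel locking pin, 80 mm tall, 0.13-0.21 kg: round shank 12 mm thick, 34 mm long, foot chamfered 2 mm; above it a square head 20 x 20 mm, 46 mm tall, its flat underside being the shoulder. Starts upright in any one of the pin block's holes, shoulder on the block. Origin: centre of the foot; z up to the head, x and y square to the head's faces. Grip the head from above across two faces.
- pin_tip (a point): Centre of the foot of the locking pin (same point as its origin).
- pin_block: Fixed wooden block 175 x 60 x 45 mm, origin under its centre, long side along x. Three upright holes, 14 mm wide, 40 mm deep, at x = -56, 0 and +56 mm hold one pin or punch each. The locking pin's head is turned at most 0.15 rad from the block: close the fingers along the block's y to clear the neighbours.
- punch_round: Bystander in the pin block: steel punch with a round, stepped head, 90 mm tall in all. Leave it.
- punch_knob: Bystander in the pin block: steel punch with a black ball knob, 70 mm tall in all. Leave it.
- drive_plate: Fixed grey mounting plate of a belt drive, 290 x 220 x 12 mm. Origin on the bench under the tensioner's pivot; it runs from x = -170 to +120 mm, y = -110 to +110 mm. It carries two upright pulleys at about x = -125, y = -68 and +58 mm (up to 70 mm above the bench) and the tensioner on a stud.
- pivot (a point): Axis of the tensioner, at the height of the underside of its arm (37 mm above the bench, 3 mm above the lock plate's top).
- tensioner (a joint): Angle of the tensioner arm: 0 at rest on its stop (arm at -0.45 rad from the drive plate's x axis), growing counter-clockwise from above, to a stop at 1.15. A spring drives it back with 0.32 N m at 0, plus 0.35 N m per rad (3.5 N at the pin at rest, 5 to 7 N where it locks). It locks somewhere from 0.42 to 0.88 rad; the angle differs every time, is not reported, and is found by feel.
- lug_hole (a point): Centre of the upper mouth of the through hole (13.8 mm wide, sharp-edged) in the lug (34 x 34 mm, 12 mm thick, top 49 mm above the bench) at the end of the tensioner arm, 90 mm from the pivot; it moves with the arm. Beyond the pivot another branch of the arm carries the 56 mm tension wheel (78 mm above the bench at most).
- lock_plate: Fixed steel plate under the lug's path; origin on the pivot axis at its underside (12 mm above the bench), top 34 mm above the bench. Its one hole (14.8 mm wide, sharp-edged, 22 mm deep) is on the 90 mm circle about the pivot, where is not given. Put through the lug, the pin's foot slides on this plate, shoulder 19 mm above the lug; over the hole it goes down 19 mm more, shoulder on the lug.
- chuck: Bystander: steel drill chuck, 42 mm across, 58 mm tall, standing on the drive plate. Leave it.
- spare_wheel: Bystander: spare aluminium wheel, 56 mm across, 24 mm tall, lying on the bench. Leave it.

How it is judged:
By the outcome, as a careful person would: the job done as asked, in the order asked, and still so for the second after the job is handed in, with the robot touching nothing.
It also fails if it takes over 58 s, if anything falls off the work surface, if the arm or the gripper's body presses on something with over 40 N, if the wrist force passes 120 N, or if a joint passes its speed limit or range.

ROBOT

A 7-joint arm with a two-finger parallel gripper is mounted at the origin on the work surface. World frame = base frame: x ahead of the robot, y to its left, z up, the work surface at z = 0. Lengths are in mm, angles in rad, forces in N, time in s.
With the tool pointing down it reaches from about 400 to 900 mm from the base axis. Payload 5.5 kg.
Tool frame: the origin (TCP) lies between the finger pads; the fingertips stand 19 mm ahead of it and the grasp point (between the pads) is the TCP (manip.tcp_to_tips is the distance from the TCP to the fingertips, in mm); z points along the fingers, y is the direction in which the jaws open and shut (so a half turn about z gives the same grasp; the last joint's range is limited). The gripper opens to 85 mm and grips with 20 to 120 N. Pads are 22 mm wide; open, the fingers measure 114 mm over their backs; the gripper's body (76 mm by 85 mm) begins 54 mm behind the grasp point. The pads swing forward as they close: fully open they stand 13 mm farther back than shut.
Start: joints at [-1.083, 0.501, -0.427, 1.55, 0.221, 1.138, -0.21], TCP at [144.853, 633.654, 214.81] pointing down, gripper open.
Joint ranges: [-2.88, 2.88], [-0.31, 2.03], [-1.54, 1.56], [0.2, 2.42], [-1.41, 4.55], [0.19, 2.02], [-2.57, 2.57]. Speed limits (rad/s): [2.57, 2.57, 3.14, 3.14, 3.14, 3.14, 3.14].

INTERFACE

Orientations are given as a unit quaternion [w, x, y, z].
In Python, from plant import manip gives the robot as it stands.
- The arm moves only by the tool drive_tool, never from a script. Its arguments are lists of equal length, an entry for each row: "dp": the shift along the tool's x, y, z in m, a list of three; "dr": the turn, a rotation vector about the tool's x, y, z in rad, a list of three. In form: {"dp": [[dx, dy, dz], ...], "dr": [[wx, wy, wz], ...]}. A call has 1 to 20 rows; each row shifts and turns the pose as measured when the row begins, along the tool's axes as they then stand; what a row does not reach is not made up. A row lasts 1/12 s, in which the tool goes at most 41.7 mm and 7.16 degrees, less where a joint would pass 70% of its speed; a pose out of reach is approached as far as the arm can. A call with a gripper value outside its range is refused whole. "gripper" is the closure, from 0 (fully open) to 1 (shut), set as the call begins (left out, the last holds). The fingers move at their own pace and stop on an object; "newtons" is the grip in N (left out, the last holds). Time passes only in rows, so rows that do not move let the fingers close. It gives the time, the measured TCP pose, the force and the opening at its end, in the units of the state.
- manip.get_state(): the state, without advancing time (a new reading comes with each control period).
- manip.grab_frame(name): name is "side" or "top"; returns the picture (420x560x3 uint8, red, green, blue); there is no depth.
- manip.get_calibration(name): a dict with "fx", "fy", "cx", "cy" (pixels), "k1" (the pictures are not rectified: a ray, as slopes to the right and down, at radius r is drawn at 1 + k1 r^2 times it, then the intrinsics apply), "T" (4x4, takes a point from camera to world coordinates). Camera axes: x right, y down, z forward; pixel columns grow to the right and rows downward; lengths in mm; the calibration is good to about 2 mm. A picture is of the moment at which its call begins. get_calibration takes no time and is no camera call.
- manip.sign_off(): hands the job in, once; it reports no verdict.
The state is a dict: "time": time; "qpos": joint angles; "dq": joint speeds; "effort": joint torques, N m; "eef_pos": TCP position; "ee_rot": TCP orientation; "ft_force": force on the tool from outside, world axes, zero at the start; "moment": the same for the moment, N m; "finger_gap": finger opening in mm.
Only numpy, scipy, OpenCV 4.12 (cv2) and the standard library are available. Lean on these libraries where they do the work, as an engineer would, in place of code of your own. Each camera call takes 0.05 s, during which the arm holds its last target. There are 200 camera calls.

## Working session

There is one attempt and no reset: what is moved stays moved. The work goes in short steps, Python scripts to look and compute and a tool call to move; the robot and the scene stay as the last step left them, time stands still between calls to the robot, and variables do not carry over. Pictures are saved under pics/ and viewed, about 8 in all and at most 12, crops included, and the job is handed in when it is done.

Besides the shell and the picture viewer there is one more tool, called after "Emit:" by a JSON object that holds its "name" and its "arguments", one argument or row to a line. drive_tool: Moves the arm, as the interface text tells. Its arguments: {"type":"object","properties":{"dp":{"type":"array","items":{"type":"array","items":{"type":"number"}}},"dr":{"type":"array","items":{"type":"array","items":{"type":"number"}}},"gripper":{"type":"number"},"newtons":{"type":"number"}},"required":["dp","dr"]}

```bash
mkdir -p pics; cat > h.py <<'E'
import numpy as np, cv2
from plant import manip
def snap(n,f):
    im=manip.grab_frame(n); cv2.imwrite('pics/'+f,cv2.cvtColor(im,cv2.COLOR_RGB2BGR)); return im
def ray(n,u,v):
    c=manip.get_calibration(n); T=np.array(c['T'])
    K=np.array([[c['fx'],0,c['cx']],[0,c['fy'],c['cy']],[0,0,1.]])
    p=cv2.undistortPoints(np.array([[[u,v]]],float),K,np.array([c['k1'],0,0,0.]))[0,0]
    return T[:3,3],T[:3,:3]@np.array([p[0],p[1],1])
def at(n,u,v,z):
    o,d=ray(n,u,v); return (o+d*(z-o[2])/d[2]).round(1)
def proj(n,P):
    c=manip.get_calibration(n); Ti=np.linalg.inv(np.array(c['T']))
    K=np.array([[c['fx'],0,c['cx']],[0,c['fy'],c['cy']],[0,0,1.]])
    r,_=cv2.Rodrigues(Ti[:3,:3]); return cv2.projectPoints(np.array(P,float).reshape(-1,3),r,Ti[:3,3],K,np.array([c['k1'],0,0,0.]))[0][:,0].round(1)
E
python3 - <<'E'
from h import *
a=snap('top','t0.png');b=snap('side','s0.png')
for n in('top','side'):print(n,{k:np.array(v).round(3).tolist() for k,v in manip.get_calibration(n).items()})
print(manip.get_state())
E
```

```text
top {'fx': 474.033, 'fy': 474.033, 'cx': 280.118, 'cy': 215.489, 'k1': -0.067, 'T': [[0.082, -0.97, 0.231, 399.009], [-0.997, -0.079, 0.023, 19.258], [-0.004, -0.232, -0.973, 835.522], [0.0, 0.0, 0.0, 1.0]]}
side {'fx': 486.126, 'fy': 486.126, 'cx': 279.08, 'cy': 213.464, 'k1': -0.163, 'T': [[-0.719, -0.416, 0.556, 103.894], [-0.695, 0.424, -0.581, 548.083], [0.006, -0.804, -0.594, 577.919], [0.0, 0.0, 0.0, 1.0]]}
{'time': 0.1, 'qpos': array([-1.08278713,  0.50178939, -0.42682477,  1.55133414,  0.22077038,
        1.13829944, -0.21030212]), 'dq': array([ 0.00118237, -0.00288621,  0.00082744, -0.00109152,  0.00078939,
       -0.00107803,  0.0001873 ]), 'effort': array([-1.09118008e-02, -5.70820391e+01, -5.83884895e+00, -2.81750160e+01,
        1.03178198e-02,  5.64204674e-03, -5.73574724e-06]), 'eef_pos': array([144.76820167, 633.00296249, 213.8471832 ]), 'ee_rot': array([-1.52427953e-04,  1.12144810e-01,  9.93691475e-01, -8.77844428e-04]), 'ft_force': array([ 0.41215523,  0.44405994, -0.49373351]), 'moment': array([-0.00207003,  0.01217682, -0.0165576 ]), 'finger_gap': 85.42817630451142}
```

View pics/t0.png

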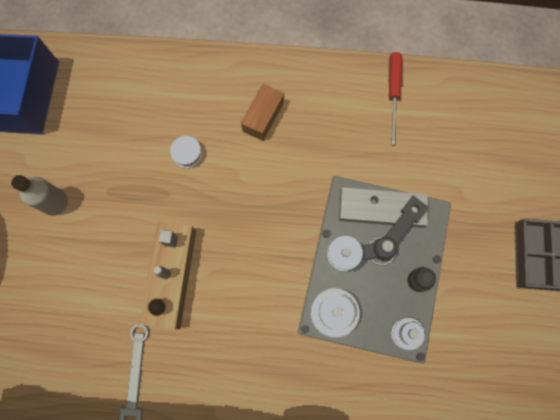

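View pics/s0.png

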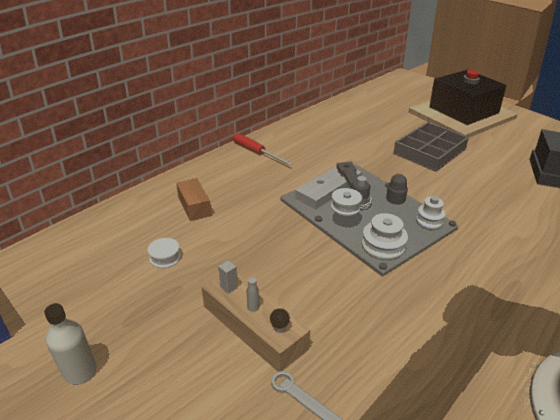

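The top picture shows the pin head at about (167,236), the punches at (161,271) and (157,306), the lug at about (414,209), and a dark hole in the lock plate at about (374,199). I'll enlarge these areas.

```bash
python3 - <<'E'
import cv2,numpy as np
t=cv2.imread('pics/t0.png')
a=cv2.resize(t[175:365,300:460],None,fx=3,fy=3,interpolation=cv2.INTER_CUBIC)
b=cv2.resize(t[215:335,140:205],None,fx=4.75,fy=4.75,interpolation=cv2.INTER_CUBIC)
cv2.imwrite('pics/t1.png',np.hstack([a,b]))
E
```

```text
(no output)
```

View pics/t1.png

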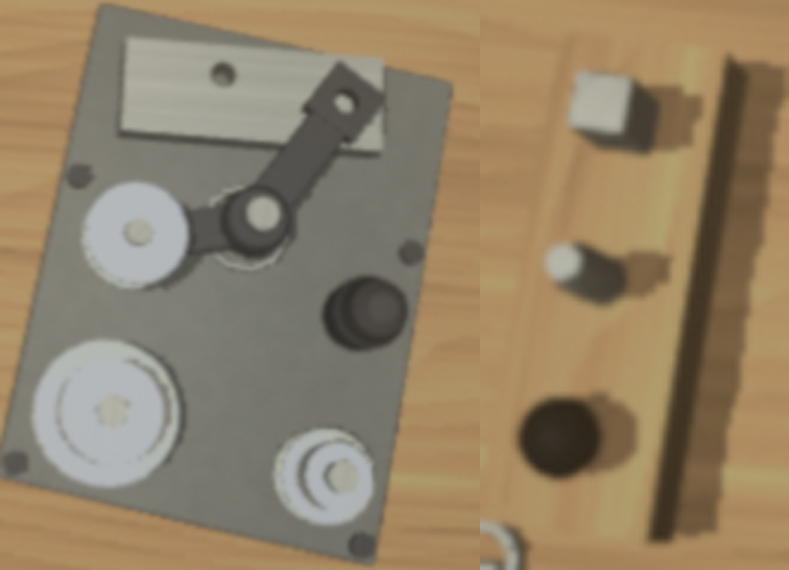

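```bash
python3 - <<'E'
from h import *
C=[at('top',*p,12) for p in [(333.3,176.7),(450.7,203.3),(300,333.3),(424,362.3)]]
print('corners',C)
print('hole',at('top',374.3,199.7,34),'lug',at('top',415,209,49),'pin',at('top',165.3,236.7,91))
q=lambda x,y:at('top',140+(x-480)/4.75,215+y/4.75,91)
print('pincorners',[q(*p) for p in [(578,73),(634,75),(627,137),(568,131)]])
b=lambda x,y:at('top',140+(x-480)/4.75,215+y/4.75,45)
print('block edge',b(727,55),b(650,540))
# plate frame fit: local corners
import itertools
P=np.array([c[:2] for c in C])
L=np.array([[-170,-110],[-170,110],[120,-110],[120,110]],float)
for perm in itertools.permutations(range(4)):
    l=L[list(perm)];lc=l-l.mean(0);pc=P-P.mean(0)
    U,S,V=np.linalg.svd(lc.T@pc);R=(U@V).T
    if np.linalg.det(R)<0: continue
    e=np.linalg.norm(pc-lc@R.T)
    if e<30:
        t=P.mean(0)-R@l.mean(0);print(perm,e,'yaw',np.arctan2(R[1,0],R[0,0]),'piv',t, 'lug local',R.T@(at('top',415,209,49)[:2]-t),'hole',R.T@(at('top',374.3,199.7,34)[:2]-t), 'predlug',t+R@(90*np.array([np.cos(-.45),np.sin(-.45)])))
s=manip.get_state();from scipy.spatial.transform import Rotation as R_
w=s['ee_rot'];print(R_.from_quat([w[1],w[2],w[3],w[0]]).as_matrix().round(3))
print('side check',proj('side',[at('top',165.3,236.7,91),at('top',415,209,49),at('top',374.3,199.7,34)]))
E
```

```text
corners [array([674.5, -52.1,  12. ]), array([ 641.8, -267.4,   12. ]), array([392.6, -11.8,  12. ]), array([ 360.9, -223.4,   12. ])]
hole [ 630.8 -124.4   34. ] lug [ 615.6 -192.4   49. ] pin [525.7 217.6  91. ]
pincorners [array([535.3, 226.6,  91. ]), array([536.2, 207.4,  91. ]), array([514.9, 206.9,  91. ]), array([515.3, 227.2,  91. ])]
block edge [554.8 186.4  45. ] [383.  192.2  45. ]
(0, 1, 2, 3) 7.114956333702129 yaw 2.9925296510199577 piv [ 492.72723332 -134.96221022] lug local [-130.0403672    38.55281292] hole [-134.97302114  -30.95048862] predlug [418.39944443 -84.21401028]
(3, 2, 1, 0) 7.114956333702129 yaw -0.1490630025698355 piv [ 542.17276668 -142.38778978] lug local [ 80.0403672  -38.55281292] hole [84.97302114 30.95048862] predlug [ 616.50055557 -193.13598972]
[[-0.975  0.223 -0.   ]
 [ 0.223  0.975 -0.002]
 [ 0.    -0.002 -1.   ]]
side check [[227.4 264.7]
 [346.6 165.6]
 [320.2 181.1]]
```

Emit:
{"name": "drive_tool", "arguments": {
  "dp": [
    [-0.029, -0.02, 0],
    [-0.029, -0.02, 0],
    [-0.029, -0.02, 0],
    [-0.029, -0.02, 0],
    [-0.029, -0.02, 0],
    [-0.029, -0.02, 0],
    [-0.029, -0.02, 0],
    [-0.029, -0.02, 0],
    [-0.029, -0.02, 0],
    [-0.029, -0.02, 0],
    [-0.029, -0.02, 0],
    [-0.029, -0.02, 0],
    [-0.029, -0.02, 0],
    [-0.029, -0.02, 0]
  ],
  "dr": [
    [0, 0, 0],
    [0, 0, 0],
    [0, 0, 0],
    [0, 0, 0],
    [0, 0, 0],
    [0, 0, 0],
    [0, 0, 0],
    [0, 0, 0],
    [0, 0, 0],
    [0, 0, 0],
    [0, 0, 0],
    [0, 0, 0],
    [0, 0, 0],
    [0, 0, 0]
  ],
  "gripper": 0.3,
  "newtons": 70
}}

```text
time: 1.27
eef_pos: [481.3, 259.5, 205.6]
ee_rot: [-0.006, 0.102, 0.995, -0.003]
ft_force: [0.6, 1.2, -0.7]
finger_gap: 59.6
```

```bash
cat >> h.py <<'E'
from scipy.spatial.transform import Rotation as Ro
def pose():
    s=manip.get_state(); w=s['ee_rot']; return s,Ro.from_quat([w[1],w[2],w[3],w[0]])
def goto(P,yaw=None):
    # tool delta (mm) and rotvec to make tool down with y axis at angle yaw
    s,R=pose(); M=R.as_matrix()
    if yaw is None: yaw=np.arctan2(M[1,1],M[0,1])
    y=np.array([np.cos(yaw),np.sin(yaw),0]); z=np.array([0,0,-1.]); T=np.column_stack([np.cross(y,z),y,z])
    d=np.array(P)-s['eef_pos']
    print('t',s['time'],'pos',s['eef_pos'].round(1),'F',s['ft_force'].round(1),'M',s['moment'].round(2),'gap',round(s['finger_gap'],1))
    print('dp mm now',(M.T@d).round(1),'dp after turn',(T.T@d).round(1),'dr',(R.inv()*Ro.from_matrix(T)).as_rotvec().round(3)); return T
E
python3 -c "
from h import *
print(goto([525.7,217.6,130],np.pi/2-.01))"
```

```text
t 1.2667 pos [481.3 259.5 205.6] F [ 0.6  1.2 -0.7] M [ 0.07 -0.09  0.  ] gap 59.6
dp mm now [-52.9 -31.3  75.2] dp after turn [-44.9 -41.4  75.6] dr [-0.007 -0.013 -0.195]
[[-0.99995     0.00999983  0.        ]
 [ 0.00999983  0.99995     0.        ]
 [ 0.          0.         -1.        ]]
```

Emit:
{"name": "drive_tool", "arguments": {
  "dp": [
    [0, 0, 0],
    [0, 0, 0],
    [0, 0, 0],
    [-0.015, -0.014, 0.015],
    [-0.015, -0.014, 0.015],
    [-0.015, -0.013, 0.015],
    [0, 0, 0.01],
    [0, 0, 0.01],
    [0, 0, 0]
  ],
  "dr": [
    [-0.002, -0.004, -0.065],
    [-0.002, -0.004, -0.065],
    [-0.002, -0.004, -0.065],
    [0, 0, 0],
    [0, 0, 0],
    [0, 0, 0],
    [0, 0, 0],
    [0, 0, 0],
    [0, 0, 0]
  ]
}}

```text
time: 2.02
eef_pos: [533.9, 202.3, 135.5]
ee_rot: [-0.0, 0.009, 1.0, -0.003]
ft_force: [-0.8, -0.0, -0.8]
finger_gap: 59.5
```

```bash
python3 - <<'E'
from h import *
t=snap('top','t2.png');s=snap('side','s2.png')
goto([525.7,217.6,73],np.pi/2-.01)
t=cv2.resize(cv2.imread('pics/t2.png')[200:340,110:240],(520,560));s=cv2.resize(cv2.imread('pics/s2.png')[200:370,185:255],(231,560))
cv2.imwrite('pics/c2.png',np.hstack([t,s]))
E
```

```text
t 2.1167 pos [534.6 203.9 137.5] F [-0.5 -0.3  0.1] M [0.01 0.02 0.04] gap 60.1
dp mm now [ 9.2 13.8 64.4] dp after turn [ 9.  13.6 64.5] dr [-0.005  0.002 -0.007]
```

View pics/c2.png

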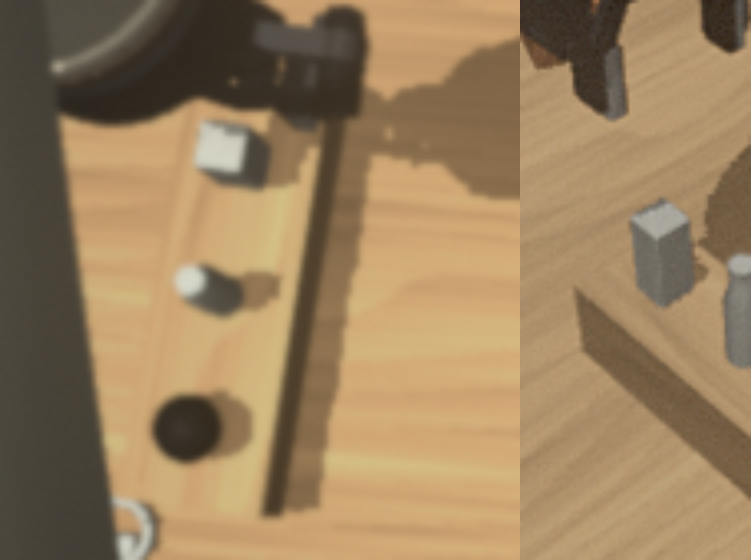

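Emit:
{"name": "drive_tool", "arguments": {
  "dp": [
    [0.005, 0.007, 0.005],
    [0.004, 0.006, 0.005],
    [0, 0, 0],
    [0, 0, 0]
  ],
  "dr": [
    [-0.003, 0, -0.003],
    [-0.002, 0, -0.003],
    [0, 0, 0],
    [0, 0, 0]
  ]
}}

```text
time: 2.45
eef_pos: [524.2, 222.6, 129.1]
ee_rot: [0.002, 0.003, 1.0, 0.002]
ft_force: [-0.1, -0.4, 0.1]
finger_gap: 59.8
```

```bash
python3 -c "
from h import *
goto([525.7,217.6,73],np.pi/2-.01)"
```

```text
t 2.45 pos [524.2 222.6 129.1] F [-0.1 -0.4  0.1] M [-0.    0.04 -0.04] gap 59.8
dp mm now [-1.2 -5.2 56.1] dp after turn [-1.5 -5.  56.1] dr [0.004 0.005 0.005]
```

Emit:
{"name": "drive_tool", "arguments": {
  "dp": [
    [-0.001, -0.004, 0.012],
    [0, 0, 0.012],
    [0, 0, 0.012],
    [0, 0, 0.008],
    [0, 0, 0.004],
    [0, 0, 0],
    [0, 0, 0]
  ],
  "dr": [
    [0.002, 0.002, 0.003],
    [0.002, 0.003, 0.002],
    [0, 0, 0],
    [0, 0, 0],
    [0, 0, 0],
    [0, 0, 0],
    [0, 0, 0]
  ]
}}

```text
time: 3.03
eef_pos: [524.7, 218.5, 75.3]
ee_rot: [-0.001, 0.005, 1.0, -0.001]
ft_force: [0.8, 1.1, 0.1]
finger_gap: 59.8
```

```bash
python3 -c "
from h import *
goto([525.7,217.6,73],np.pi/2-.01)"
```

```text
t 3.0333 pos [524.7 218.5  75.3] F [0.8 1.1 0.1] M [-0.07  0.05 -0.03] gap 59.8
dp mm now [-1.  -0.8  2.3] dp after turn [-1.  -0.8  2.3] dr [-0.001 -0.001  0.   ]
```

Emit:
{"name": "drive_tool", "arguments": {
  "dp": [
    [0, -0.001, 0.001],
    [0, 0, 0],
    [0, 0, 0],
    [0, 0, 0],
    [0, 0, 0],
    [0, 0, 0],
    [0, 0, 0],
    [0, 0, 0]
  ],
  "dr": [
    [0, 0, 0],
    [0, 0, 0],
    [0, 0, 0],
    [0, 0, 0],
    [0, 0, 0],
    [0, 0, 0],
    [0, 0, 0],
    [0, 0, 0]
  ],
  "gripper": 1.0,
  "newtons": 70
}}

```text
time: 3.7
eef_pos: [526.5, 221.1, 77.1]
ee_rot: [0.002, 0.004, 1.0, 0.002]
ft_force: [-0.7, -0.3, 0.9]
finger_gap: 0.1
```

```bash
python3 -c "
from h import *
goto([525.7,217.6,130],np.pi/2-.01)"
```

```text
t 3.7 pos [526.5 221.1  77.1] F [-0.7 -0.3  0.9] M [ 0.02 -0.01 -0.03] gap 0.1
dp mm now [  0.6  -3.3 -52.9] dp after turn [  0.7  -3.5 -52.9] dr [0.004 0.003 0.002]
```

```bash
python3 - <<'E'
from h import *
t=snap('top','t3.png');s=snap('side','s3.png')
print(proj('side',[[526.5,221,77],[526.5,221,58]]),proj('top',[[526.5,221,77]]))
t=cv2.resize(cv2.imread('pics/t3.png')[200:340,110:240],(520,560));s=cv2.resize(cv2.imread('pics/s3.png')[200:370,185:255],(231,560))
cv2.imwrite('pics/c3.png',np.hstack([t,s]))
E
```

```text
[[225.9 272.5]
 [226.7 281.6]] [[165.4 237.6]]
```

View pics/c3.png

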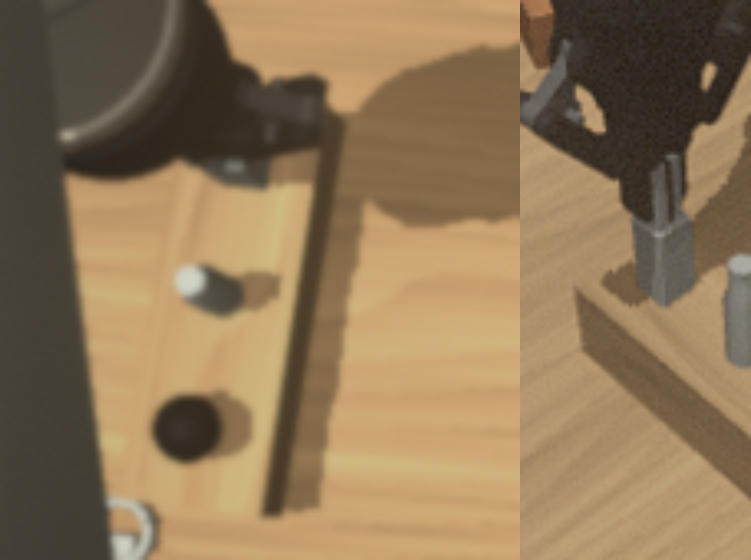

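```bash
python3 - <<'E'
from h import *
s,R=pose();print(s['ft_force'],s['finger_gap'],manip.tcp_to_tips)
y=np.array([0,1,0]);T=np.array([534.6,203.9,137.5])
for dz in (0,-10,-19): print(dz,proj('side',[T+30*y+[0,0,dz],T-30*y+[0,0,dz]]).tolist())
c=cv2.resize(cv2.imread('pics/s3.png')[215:305,190:260],(467,600),interpolation=cv2.INTER_CUBIC)
d=cv2.resize(cv2.imread('pics/s2.png')[190:260,195:275],(320,280),interpolation=cv2.INTER_CUBIC)
d=np.vstack([d,np.zeros((320,320,3),np.uint8)])
cv2.imwrite('pics/c4.png',np.hstack([c,d]))
E
```

```text
[-0.25882846 -0.37777696  0.13392873] -0.09282372963681905 19.0
0 [[212.6, 242.9], [243.8, 224.4]]
-10 [[213.1, 248.3], [244.1, 229.7]]
-19 [[213.6, 253.1], [244.3, 234.4]]
```

View pics/c4.png

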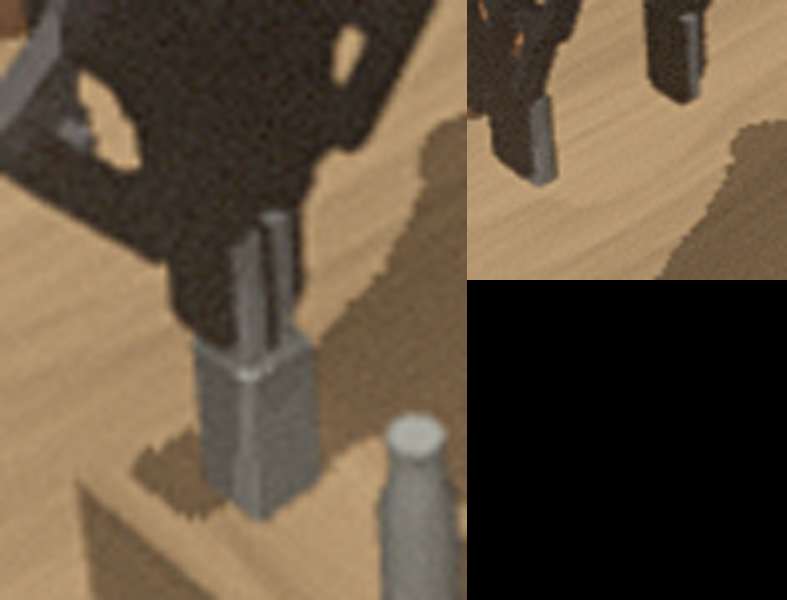

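Emit:
{"name": "drive_tool", "arguments": {
  "dp": [
    [0, 0, -0.015],
    [0, 0, -0.015],
    [0, 0, -0.01],
    [0, 0, 0],
    [0, 0, 0]
  ],
  "dr": [
    [0, 0, 0],
    [0, 0, 0],
    [0, 0, 0],
    [0, 0, 0],
    [0, 0, 0]
  ]
}}

```text
time: 4.22
eef_pos: [525.5, 218.4, 117.0]
ee_rot: [0.0, 0.005, 1.0, 0.001]
ft_force: [0.8, 0.5, -0.5]
finger_gap: -0.4
```

```bash
python3 - <<'E'
from h import *
t=snap('top','t5.png');s=snap('side','s5.png')
S,R=pose();p=S['eef_pos'];print(p,S['qpos'].round(4))
for dz in(0,-19):print(dz,proj('side',p+[0,0,dz]),proj('top',p+[0,0,dz]))
t=cv2.resize(cv2.imread('pics/t5.png')[205:305,130:205],(400,533),interpolation=cv2.INTER_CUBIC);s=cv2.resize(cv2.imread('pics/s5.png')[200:300,190:265],(400,533),interpolation=cv2.INTER_CUBIC)
cv2.imwrite('pics/c5.png',np.hstack([t,s]))
E
```

```text
[525.21812447 218.42320589 116.57880415] [-0.2421  0.4532 -0.2503  1.8474  0.1424  0.8582  0.999 ]
0 [[226.1 252.1]] [[160.8 233.8]]
-19 [[226.9 261.8]] [[163.8 236.2]]
```

View pics/c5.png

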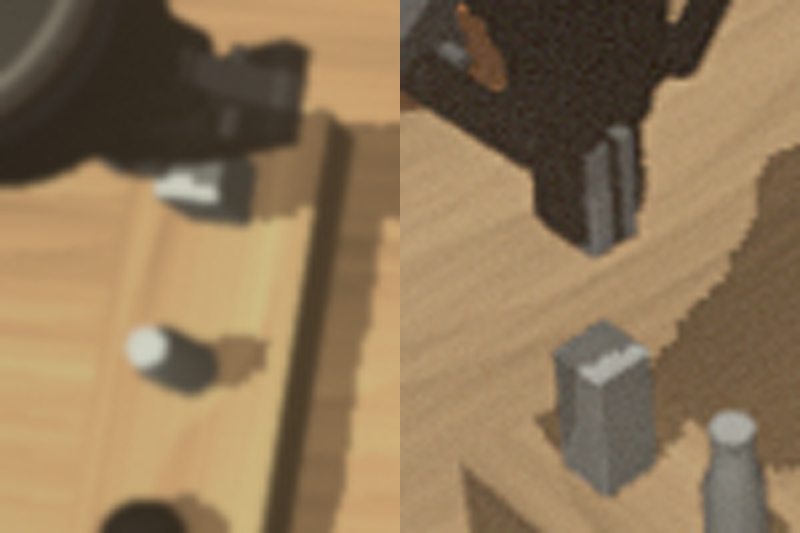

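Emit:
{"name": "drive_tool", "arguments": {
  "dp": [
    [0, 0, 0],
    [0, 0, 0],
    [0, 0, 0],
    [0, 0, 0],
    [0, 0, 0],
    [0, 0, 0.01],
    [0, 0, 0.012],
    [0, 0, 0.012],
    [0, 0, 0.008],
    [0, 0, 0.005],
    [0, 0, 0.003],
    [0, 0, 0.003],
    [0, 0, 0.002],
    [0, 0, 0]
  ],
  "dr": [
    [0, 0, 0],
    [0, 0, 0],
    [0, 0, 0],
    [0, 0, 0],
    [0, 0, 0],
    [0, 0, 0],
    [0, 0, 0],
    [0, 0, 0],
    [0, 0, 0],
    [0, 0, 0],
    [0, 0, 0],
    [0, 0, 0],
    [0, 0, 0],
    [0, 0, 0]
  ],
  "gripper": 0.42
}}

```text
time: 5.48
eef_pos: [521.9, 217.2, 51.1]
ee_rot: [-0.004, 0.005, 1.0, -0.001]
ft_force: [0.1, -1.2, -0.2]
finger_gap: 49.7
```

```bash
python3 -c "
from h import *
goto([525.7,217.6,50],np.pi/2-.01)"
```

```text
t 5.4833 pos [521.9 217.2  51.1] F [ 0.1 -1.2 -0.2] M [ 0.01  0.03 -0.02] gap 49.7
dp mm now [-3.8  0.4  1.1] dp after turn [-3.8  0.4  1.1] dr [-0.002 -0.007  0.   ]
```

```bash
python3 - <<'E'
from h import *
s=snap('side','s6.png')
s=cv2.resize(cv2.imread('pics/s6.png')[190:310,180:280],(500,600),interpolation=cv2.INTER_CUBIC)
cv2.imwrite('pics/c6.png',s)
E
```

```text
(no output)
```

View pics/c6.png

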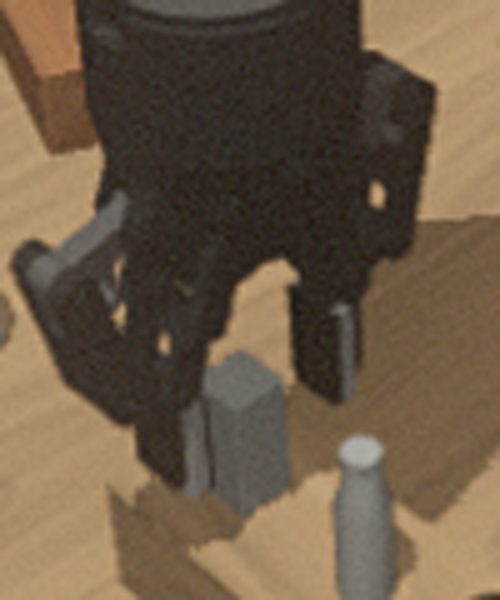

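```bash
python3 - <<'E'
from h import *
from scipy.optimize import least_squares
p=np.array([521.9,217.2,51.1]);ob=np.array([[221.6,287.6],[246.5,270.0]])
f=lambda q:proj('side',[p+q+[-11,25,0],p+q+[-11,-25,0]])-ob
for dz in(-19,-10,0,5,10,14):
    r=least_squares(lambda v:f(np.array([v[0],v[1],dz])).ravel(),[0,0],diff_step=1e-2);print(dz,r.x.round(1),r.fun.round(1))
E
```

```text
-19 [0. 0.] [ 2.4 18.4  1.6 19.2]
-10 [0. 0.] [ 2.  14.3  1.4 15.1]
0 [0. 0.] [ 1.6  9.6  1.2 10.5]
5 [0. 0.] [1.3 7.3 1.1 8.1]
10 [0. 0.] [1.1 4.9 1.  5.8]
14 [0. 0.] [0.9 3.  0.9 3.9]
```

Emit:
{"name": "drive_tool", "arguments": {
  "dp": [
    [-0.003, 0, 0.004],
    [0, 0, 0.005],
    [0, 0, 0.002],
    [0, 0, 0],
    [0, 0, 0]
  ],
  "dr": [
    [-0.002, -0.006, 0],
    [0, 0, 0],
    [0, 0, 0],
    [0, 0, 0],
    [0, 0, 0]
  ]
}}

```text
time: 5.95
eef_pos: [526.7, 217.7, 40.7]
ee_rot: [0.001, 0.005, 1.0, 0.001]
ft_force: [0.1, -0.4, 0.4]
finger_gap: 49.3
```

```bash
python3 -c "
from h import *
goto([525.7,217.6,40],np.pi/2-.01)"
```

```text
t 5.95 pos [526.7 217.7  40.7] F [ 0.1 -0.4  0.4] M [-0.06 -0.03  0.05] gap 49.3
dp mm now [ 1.  -0.1  0.7] dp after turn [ 1.  -0.1  0.7] dr [ 0.002  0.003 -0.   ]
```

Emit:
{"name": "drive_tool", "arguments": {
  "dp": [
    [0.0005, 0, 0],
    [0, 0, 0],
    [0, 0, 0],
    [0, 0, 0],
    [0, 0, 0],
    [0, 0, 0],
    [0, 0, 0]
  ],
  "dr": [
    [0, 0, 0],
    [0, 0, 0],
    [0, 0, 0],
    [0, 0, 0],
    [0, 0, 0],
    [0, 0, 0],
    [0, 0, 0]
  ],
  "gripper": 1.0,
  "newtons": 70
}}

```text
time: 6.53
eef_pos: [526.2, 217.7, 41.1]
ee_rot: [0.001, 0.005, 1.0, 0.001]
ft_force: [0.3, 0.3, -0.7]
finger_gap: 19.3
```

```bash
python3 -c "
from h import *
goto([525.7,217.6,95],np.pi/2-.01)"
```

```text
t 6.5333 pos [526.2 217.7  41.1] F [ 0.3  0.3 -0.7] M [-0.02 -0.02  0.02] gap 19.3
dp mm now [  0.3  -0.  -53.9] dp after turn [  0.5  -0.1 -53.9] dr [ 0.002  0.003 -0.   ]
```

Emit:
{"name": "drive_tool", "arguments": {
  "dp": [
    [0, 0, -0.006],
    [0, 0, -0.012],
    [0, 0, -0.02],
    [0, 0, -0.02],
    [0, 0, -0.02],
    [0, 0, -0.012],
    [-0.008, -0.03, 0],
    [-0.008, -0.036, 0],
    [-0.008, -0.036, 0],
    [-0.008, -0.036, 0],
    [-0.008, -0.036, 0],
    [-0.008, -0.036, 0],
    [-0.008, -0.036, 0],
    [-0.008, -0.036, 0],
    [-0.008, -0.036, 0],
    [-0.008, -0.03, 0],
    [0, -0.015, 0],
    [0, 0, 0]
  ],
  "dr": [
    [0, 0, 0],
    [0, 0, 0],
    [0, 0, 0],
    [0, 0, 0],
    [0, 0, 0],
    [0, 0, 0],
    [0, 0, 0],
    [0, 0, 0],
    [0, 0, 0],
    [0, 0, 0],
    [0, 0, 0],
    [0, 0, 0],
    [0, 0, 0],
    [0, 0, 0],
    [0, 0, 0],
    [0, 0, 0],
    [0, 0, 0],
    [0, 0, 0]
  ]
}}

```text
time: 8.03
eef_pos: [608.6, -157.3, 153.3]
ee_rot: [0.008, -0.001, 1.0, 0.003]
ft_force: [-0.2, -0.6, -0.6]
finger_gap: 18.9
```

```bash
python3 -c "
from h import *
goto([616,-192.8,95],np.pi/2-.01)"
```

```text
t 8.0333 pos [ 608.6 -157.3  153.3] F [-0.2 -0.6 -0.6] M [-0.04  0.03 -0.  ] gap 18.9
dp mm now [ -6.4 -35.8  58.2] dp after turn [ -7.8 -35.4  58.3] dr [0.006 0.015 0.012]
```

Emit:
{"name": "drive_tool", "arguments": {
  "dp": [
    [-0.003, -0.012, 0.008],
    [-0.002, -0.012, 0.01],
    [-0.001, -0.009, 0.012],
    [0, -0.002, 0.012],
    [0, 0, 0.009],
    [0, 0, 0.004],
    [0, 0, 0],
    [0, 0, 0]
  ],
  "dr": [
    [0.003, 0.007, 0.006],
    [0.003, 0.008, 0.006],
    [0, 0, 0],
    [0, 0, 0],
    [0, 0, 0],
    [0, 0, 0],
    [0, 0, 0],
    [0, 0, 0]
  ]
}}

```text
time: 8.7
eef_pos: [613.6, -188.5, 91.6]
ee_rot: [-0.003, 0.003, 1.0, 0.002]
ft_force: [0.2, -0.1, -0.7]
finger_gap: 19.1
```

```bash
python3 - <<'E'
from h import *
s=snap('side','s7.png');t=snap('top','t7.png')
S,R=pose();p=S['eef_pos']
goto([616,-192.8,95],np.pi/2-.01)
print('foot pred side',proj('side',p+[0,0,-30]),'top',proj('top',p+[0,0,-30]), 'lug side',proj('side',[[616,-192.8,49],[542,-142,49]]))
s=cv2.resize(cv2.imread('pics/s7.png')[110:210,300:400],(400,400),interpolation=cv2.INTER_CUBIC)
t=cv2.resize(cv2.imread('pics/t7.png')[175:275,360:460],(400,400),interpolation=cv2.INTER_CUBIC)
cv2.imwrite('pics/c7.png',np.hstack([s,t]))
E
```

```text
t 8.8 pos [ 614.  -188.6   92.4] F [ 1.3  0.4 -1.6] M [ 0.01 -0.   -0.02] gap 18.9
dp mm now [-2.  -4.2 -2.7] dp after turn [-2.1 -4.2 -2.6] dr [ 0.004 -0.005  0.005]
foot pred side [[346.7 161.1]] top [[414.9 207.8]] lug side [[346.6 165.5]
 [360.6 188.4]]
```

View pics/c7.png

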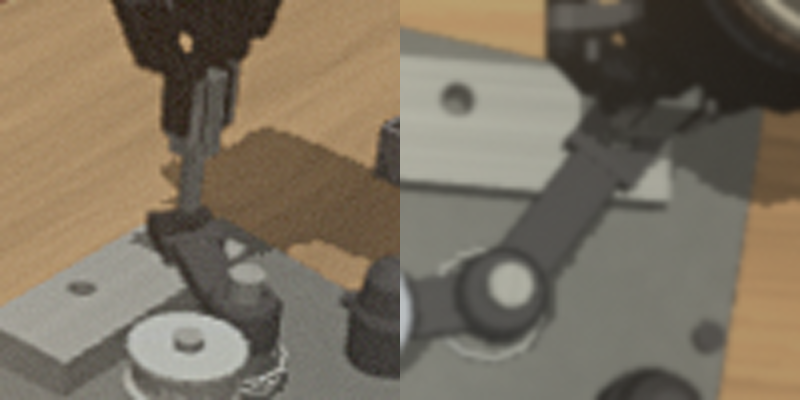

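Emit:
{"name": "drive_tool", "arguments": {
  "dp": [
    [-0.002, -0.004, 0],
    [0, 0, 0],
    [0, 0, 0]
  ],
  "dr": [
    [0.004, -0.005, 0.005],
    [0, 0, 0],
    [0, 0, 0]
  ]
}}

```text
time: 9.05
eef_pos: [617.5, -192.2, 94.1]
ee_rot: [0.002, 0.005, 1.0, -0.001]
ft_force: [-0.9, -0.1, -0.6]
finger_gap: 18.7
```

```bash
python3 -c "
from h import *
goto([616,-192.8,82],np.pi/2-.01)"
```

```text
t 9.05 pos [ 617.5 -192.2   94.1] F [-0.9 -0.1 -0.6] M [ 0.    0.03 -0.02] gap 18.7
dp mm now [ 1.6 -0.6 12.1] dp after turn [ 1.5 -0.6 12.1] dr [-0.001  0.004  0.001]
```

Emit:
{"name": "drive_tool", "arguments": {
  "dp": [
    [0.001, -0.0005, 0.005],
    [0, 0, 0.005],
    [0, 0, 0.003],
    [0, 0, 0.003],
    [0, 0, 0.002],
    [0, 0, 0]
  ],
  "dr": [
    [0, 0.002, 0],
    [0, 0, 0],
    [0, 0, 0],
    [0, 0, 0],
    [0, 0, 0],
    [0, 0, 0]
  ]
}}

```text
time: 9.55
eef_pos: [617.2, -193.3, 75.5]
ee_rot: [0.002, 0.005, 1.0, -0.001]
ft_force: [-2.0, -0.6, -1.1]
finger_gap: 19.2
```

```bash
python3 -c "
from h import *
goto([616,-192.8,68],np.pi/2-.01)"
```

```text
t 9.55 pos [ 617.2 -193.3   75.5] F [-2.  -0.6 -1.1] M [-0.07  0.    0.04] gap 19.2
dp mm now [1.2 0.5 7.5] dp after turn [1.2 0.5 7.5] dr [-0.002  0.004  0.   ]
```

Emit:
{"name": "drive_tool", "arguments": {
  "dp": [
    [0.001, 0, 0.002],
    [0, 0, 0.003],
    [0, 0, 0.003],
    [0, 0, 0.002],
    [0, 0, 0]
  ],
  "dr": [
    [0, 0.003, 0],
    [0, 0, 0],
    [0, 0, 0],
    [0, 0, 0],
    [0, 0, 0]
  ]
}}

```text
time: 9.97
eef_pos: [616.2, -193.2, 64.2]
ee_rot: [0.0, 0.005, 1.0, -0.001]
ft_force: [0.9, -0.3, -0.9]
finger_gap: 19.1
```

```bash
python3 -c "
from h import *
goto([616,-192.8,64.5],np.pi/2-.01)"
```

```text
t 9.9667 pos [ 616.2 -193.2   64.2] F [ 0.9 -0.3 -0.9] M [-0.02 -0.06  0.01] gap 19.1
dp mm now [ 0.2  0.4 -0.3] dp after turn [ 0.2  0.4 -0.3] dr [-0.002  0.     0.   ]
```

Emit:
{"name": "drive_tool", "arguments": {
  "dp": [
    [-0.0027, 0.0042, 0],
    [-0.0025, 0.0044, 0],
    [-0.0022, 0.0045, 0],
    [-0.002, 0.0046, 0],
    [-0.0017, 0.0047, 0],
    [-0.0015, 0.0048, 0],
    [-0.0012, 0.0049, 0],
    [-0.0009, 0.0049, 0]
  ],
  "dr": [
    [0, 0, 0],
    [0, 0, 0],
    [0, 0, 0],
    [0, 0, 0],
    [0, 0, 0],
    [0, 0, 0],
    [0, 0, 0],
    [0, 0, 0]
  ]
}}

```text
time: 10.63
eef_pos: [626.9, -172.4, 64.3]
ee_rot: [-0.004, 0.011, 1.0, -0.011]
ft_force: [-0.4, -4.9, -2.5]
finger_gap: 19.0
```

```bash
cat >> h.py <<'E'
def arc(target=.2):
    s,R=pose();v=s['eef_pos'][:2]-[542.2,-142.4];a=np.arctan2(v[1],v[0]);print('r',np.hypot(*v).round(2),'ang',a.round(4))
    goto([542.2+90*np.cos(target),-142.4+90*np.sin(target),64.2],np.pi/2-.01)
    u=v/np.hypot(*v);F=s['ft_force'][:2];print('Frad',(F@u).round(1),'Ftan',(F@[-u[1],u[0]]).round(1))
E
python3 -c "
from h import *
arc()"
```

```text
r 89.82 ang -0.3401
t 10.6333 pos [ 626.9 -172.4   64.3] F [-0.4 -4.9 -2.5] M [-1.42  0.03 -0.02] gap 19.0
dp mm now [-2.5 47.9 -1. ] dp after turn [-3.1 47.9  0.1] dr [-0.021 -0.007 -0.011]
Frad 1.2 Ftan -4.7
```

Emit:
{"name": "drive_tool", "arguments": {
  "dp": [
    [-0.0017, 0.0048, 0],
    [-0.0015, 0.0048, 0],
    [-0.0013, 0.0049, 0],
    [-0.0011, 0.005, 0],
    [-0.0009, 0.005, 0],
    [-0.0007, 0.005, 0],
    [-0.0005, 0.005, 0],
    [-0.0004, 0.005, 0]
  ],
  "dr": [
    [-0.005, -0.001, -0.002],
    [-0.005, -0.001, -0.002],
    [-0.005, -0.001, -0.002],
    [-0.005, -0.001, -0.002],
    [-0.005, 0, -0.001],
    [-0.005, 0, 0],
    [-0.005, 0, 0],
    [-0.005, 0, 0]
  ]
}}

```text
time: 11.3
eef_pos: [632.6, -147.3, 64.1]
ee_rot: [-0.004, 0.01, 1.0, 0.0]
ft_force: [0.5, -5.6, -1.7]
finger_gap: 19.1
```

```bash
python3 -c "
from h import *
arc()"
```

```text
r 90.49 ang -0.0543
t 11.3 pos [ 632.6 -147.3   64.1] F [ 0.5 -5.6 -1.7] M [-1.69  0.34 -0.01] gap 19.1
dp mm now [ 2.6 22.7 -0. ] dp after turn [ 2.4 22.8 -0.1] dr [ 0.    -0.008 -0.011]
Frad 0.8 Ftan -5.6
```

Emit:
{"name": "drive_tool", "arguments": {
  "dp": [
    [0.0003, 0.005, 0],
    [0.0004, 0.005, 0],
    [0.0005, 0.005, 0],
    [0.0006, 0.004, 0.0003],
    [0.0006, 0.004, 0.0005]
  ],
  "dr": [
    [-0.005, -0.002, -0.003],
    [-0.005, -0.002, -0.003],
    [-0.005, -0.001, -0.003],
    [-0.005, -0.001, 0],
    [-0.005, 0, 0]
  ]
}}

```text
time: 11.72
eef_pos: [632.3, -135.9, 64.2]
ee_rot: [0.001, 0.009, 1.0, 0.005]
ft_force: [0.7, -6.6, 0.3]
finger_gap: 18.9
```

```bash
python3 -c "
from h import *
arc()"
```

```text
r 90.36 ang 0.0724
t 11.7167 pos [ 632.3 -135.9   64.2] F [ 0.7 -6.6  0.3] M [-1.78  0.12 -0.02] gap 18.9
dp mm now [ 2.1 11.3  0.1] dp after turn [ 2.  11.3  0. ] dr [ 0.011  0.003 -0.008]
Frad 0.2 Ftan -6.6
```

Emit:
{"name": "drive_tool", "arguments": {
  "dp": [
    [0.0005, 0.004, 0.0005],
    [0.0005, 0.004, 0.0008],
    [0.0006, 0.0035, 0.001],
    [0.0006, 0.0035, 0.001]
  ],
  "dr": [
    [0, 0, -0.002],
    [0, 0, -0.002],
    [0, 0, -0.002],
    [0, 0, -0.002]
  ]
}}

```text
time: 12.05
eef_pos: [632.3, -133.1, 64.0]
ee_rot: [0.004, 0.008, 1.0, -0.002]
ft_force: [-2.4, -6.9, 3.0]
finger_gap: 19.2
```

```bash
python3 -c "
from h import *
arc()"
```

```text
r 90.63 ang 0.1033
t 12.05 pos [ 632.3 -133.1   64. ] F [-2.4 -6.9  3. ] M [-1.92  0.45 -0.  ] gap 19.2
dp mm now [ 2.1  8.5 -0.2] dp after turn [ 2.   8.5 -0.2] dr [-0.004  0.008 -0.007]
Frad -3.1 Ftan -6.6
```

Emit:
{"name": "drive_tool", "arguments": {
  "dp": [
    [0.0012, 0.005, 0.0005],
    [0.001, 0.005, 0.0005],
    [0.001, 0.005, 0.0008],
    [0.001, 0.0045, 0.001]
  ],
  "dr": [
    [-0.003, 0.002, -0.002],
    [-0.003, 0.002, -0.002],
    [-0.003, 0.002, -0.002],
    [-0.003, 0.002, 0]
  ]
}}

```text
time: 12.38
eef_pos: [631.2, -125.3, 63.9]
ee_rot: [0.004, 0.009, 1.0, -0.003]
ft_force: [-0.2, -8.6, 2.1]
finger_gap: 19.4
```

```bash
python3 -c "
from h import *
arc()"
```

```text
r 90.66 ang 0.1895
t 12.3833 pos [ 631.2 -125.3   63.9] F [-0.2 -8.6  2.1] M [-1.85  0.16  0.01] gap 19.4
dp mm now [ 0.8  0.8 -0.3] dp after turn [ 0.8  0.8 -0.3] dr [-0.006  0.008 -0.008]
Frad -1.8 Ftan -8.4
```

Emit:
{"name": "drive_tool", "arguments": {
  "dp": [
    [0.0008, 0.003, 0.0015],
    [0.0006, 0.003, 0.0015],
    [0.0006, 0.003, 0.0015]
  ],
  "dr": [
    [-0.003, 0.004, -0.002],
    [-0.002, 0.002, -0.002],
    [0, 0, 0]
  ]
}}

```text
time: 12.63
eef_pos: [631.7, -124.9, 62.6]
ee_rot: [0.003, 0.009, 1.0, -0.006]
ft_force: [-2.2, -6.0, 2.5]
finger_gap: 19.3
```

```bash
python3 -c "
from h import *
arc()"
```

```text
r 91.19 ang 0.1932
t 12.6333 pos [ 631.7 -124.9   62.6] F [-2.2 -6.   2.5] M [-1.75  0.47 -0.03] gap 19.3
dp mm now [ 1.3  0.3 -1.6] dp after turn [ 1.3  0.4 -1.6] dr [-0.012  0.007 -0.009]
Frad -3.3 Ftan -5.5
```

Emit:
{"name": "drive_tool", "arguments": {
  "dp": [
    [0.0015, 0.003, 0.0015],
    [0.0013, 0.003, 0.002],
    [0.001, 0.003, 0.002]
  ],
  "dr": [
    [-0.005, 0.004, -0.004],
    [-0.005, 0.003, -0.003],
    [-0.003, 0, 0]
  ]
}}

```text
time: 12.88
eef_pos: [631.6, -124.4, 61.1]
ee_rot: [0.004, 0.008, 1.0, -0.005]
ft_force: [-1.4, -7.7, 3.0]
finger_gap: 18.6
```

```bash
python3 -c "
from h import *
arc()"
```

```text
r 91.15 ang 0.1986
t 12.8833 pos [ 631.6 -124.4   61.1] F [-1.4 -7.7  3. ] M [-1.81  0.44  0.01] gap 18.6
dp mm now [ 1.1 -0.2 -3.1] dp after turn [ 1.1 -0.1 -3.1] dr [-0.009  0.008 -0.006]
Frad -2.9 Ftan -7.3
```

Going in: z is already 3 mm below plate contact. Continue down while holding the swing.

Emit:
{"name": "drive_tool", "arguments": {
  "dp": [
    [0.0015, 0.0025, 0.003],
    [0.001, 0.0025, 0.003],
    [0.001, 0.0025, 0.003],
    [0.001, 0.0025, 0.003]
  ],
  "dr": [
    [-0.004, 0.004, -0.003],
    [-0.004, 0.003, -0.003],
    [-0.003, 0, 0],
    [-0.003, 0, 0]
  ]
}}

```text
time: 13.22
eef_pos: [631.7, -125.4, 54.4]
ee_rot: [0.005, 0.008, 1.0, -0.004]
ft_force: [-1.1, -6.2, 3.9]
finger_gap: 18.9
```

```bash
python3 -c "
from h import *
arc()"
```

```text
r 91.1 ang 0.188
t 13.2167 pos [ 631.7 -125.4   54.4] F [-1.1 -6.2  3.9] M [-1.48  0.45 -0.01] gap 18.9
dp mm now [ 1.2  0.7 -9.8] dp after turn [ 1.3  0.8 -9.8] dr [-0.008  0.011 -0.007]
Frad -2.2 Ftan -5.9
```

Emit:
{"name": "drive_tool", "arguments": {
  "dp": [
    [0.001, 0.002, 0.003],
    [0.001, 0.002, 0.003],
    [0.001, 0.002, 0.003],
    [0.0005, 0.002, 0.003]
  ],
  "dr": [
    [-0.003, 0.004, -0.003],
    [-0.003, 0.003, -0.003],
    [-0.002, 0.002, 0],
    [0, 0, 0]
  ]
}}

```text
time: 13.55
eef_pos: [631.8, -125.4, 47.4]
ee_rot: [0.004, 0.008, 1.0, -0.005]
ft_force: [-3.1, -4.5, 4.8]
finger_gap: 18.9
```

```bash
python3 -c "
from h import *
arc()"
```

```text
r 91.2 ang 0.1873
t 13.55 pos [ 631.8 -125.4   47.4] F [-3.1 -4.5  4.8] M [-1.21  0.81 -0.02] gap 18.9
dp mm now [  1.3   0.7 -16.8] dp after turn [  1.4   0.9 -16.8] dr [-0.01   0.009 -0.006]
Frad -3.9 Ftan -3.9
```

Emit:
{"name": "drive_tool", "arguments": {
  "dp": [
    [0.001, 0.0015, 0.003],
    [0.001, 0.0015, 0.003],
    [0.0005, 0.001, 0.003],
    [0.0005, 0.001, 0.003]
  ],
  "dr": [
    [-0.003, 0.004, 0],
    [-0.003, 0.003, 0],
    [0, 0, 0],
    [0, 0, 0]
  ]
}}

```text
time: 13.88
eef_pos: [631.9, -125.7, 44.9]
ee_rot: [0.003, 0.01, 1.0, -0.006]
ft_force: [-8.3, -3.0, 18.8]
finger_gap: 18.9
```

```bash
python3 -c "
from h import *
arc()"
```

```text
r 91.22 ang 0.1846
t 13.8833 pos [ 631.9 -125.7   44.9] F [-8.3 -3.  18.8] M [-0.47  2.04  0.06] gap 18.9
dp mm now [  1.4   0.9 -19.3] dp after turn [  1.5   1.1 -19.3] dr [-0.011  0.007 -0.011]
Frad -8.7 Ftan -1.4
```

Emit:
{"name": "drive_tool", "arguments": {
  "dp": [
    [0, 0, 0],
    [0, 0, 0]
  ],
  "dr": [
    [0, 0, 0],
    [0, 0, 0]
  ]
}}

```text
time: 14.05
eef_pos: [631.5, -125.6, 45.8]
ee_rot: [0.003, 0.011, 1.0, -0.006]
ft_force: [0.3, -3.0, -5.2]
finger_gap: 19.0
```

Emit:
{"name": "drive_tool", "arguments": {
  "dp": [
    [0, 0, 0],
    [0, 0, 0],
    [0, 0, 0],
    [0, 0, 0],
    [0, 0, 0]
  ],
  "dr": [
    [0, 0, 0],
    [0, 0, 0],
    [0, 0, 0],
    [0, 0, 0],
    [0, 0, 0]
  ],
  "gripper": 0.45
}}

```text
time: 14.47
eef_pos: [634.5, -119.9, 46.1]
ee_rot: [0.005, 0.009, 1.0, -0.003]
ft_force: [-0.1, -0.1, 0.1]
finger_gap: 46.8
```

Emit:
{"name": "drive_tool", "arguments": {
  "dp": [
    [0, 0, -0.006],
    [0, 0, -0.015],
    [0, 0, -0.02],
    [0, 0, -0.02],
    [0, 0, -0.02],
    [0, 0, -0.02],
    [0.02, 0.02, -0.02],
    [0.025, 0.025, -0.01],
    [0.025, 0.025, 0],
    [0.025, 0.025, 0],
    [0.025, 0.025, 0],
    [0, 0, 0],
    [0, 0, 0]
  ],
  "dr": [
    [0, 0, 0],
    [0, 0, 0],
    [0, 0, 0],
    [0, 0, 0],
    [0, 0, 0],
    [0, 0, 0],
    [0, 0, 0],
    [0, 0, 0],
    [0, 0, 0],
    [0, 0, 0],
    [0, 0, 0],
    [0, 0, 0],
    [0, 0, 0]
  ]
}}

```text
time: 15.55
eef_pos: [513.1, 9.2, 186.5]
ee_rot: [0.009, 0.009, 1.0, -0.003]
ft_force: [0.3, -0.5, -0.3]
finger_gap: 47.2
```

```bash
python3 - <<'E'
from h import *
s=snap('side','s8.png');t=snap('top','t8.png')
H=np.array([630.6,-124.5,0])
print('head top side if home',proj('side',H+[0,0,95]),'if 19 up',proj('side',H+[0,0,114]),'top',proj('top',H+[0,0,95]))
s=cv2.resize(cv2.imread('pics/s8.png')[120:270,280:380],(400,600),interpolation=cv2.INTER_CUBIC)
t=cv2.resize(cv2.imread('pics/t8.png')[170:320,340:440],(400,600),interpolation=cv2.INTER_CUBIC)
cv2.imwrite('pics/c8.png',np.hstack([s,t]))
E
```

```text
head top side if home [[322.  155.5]] if 19 up [[322.5 147.1]] top [[381.4 189.9]]
```

View pics/c8.png

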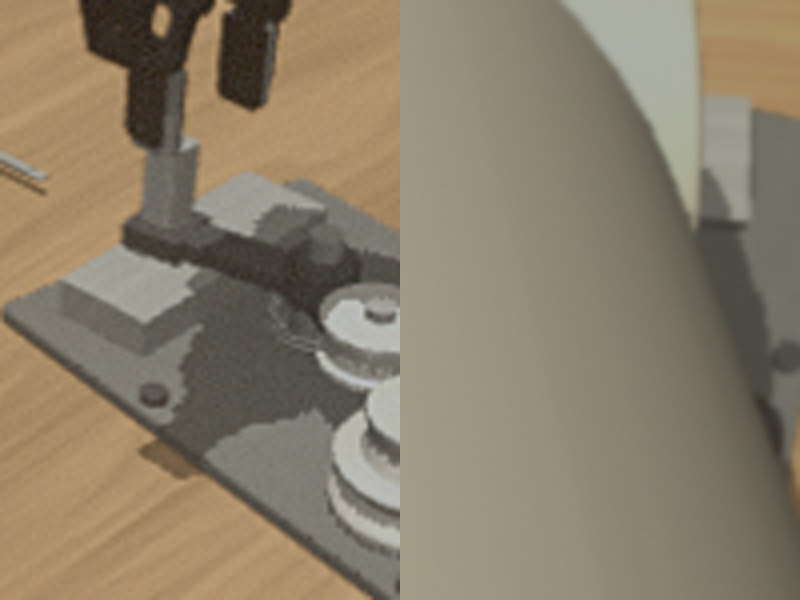

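The head sits on the lug at about (322,157) px, right where I'd expect it when home (155.5). The tool rebounded 0.9 mm before release, though, so I'll press the head lightly with closed fingers to be sure it's seated.

Emit:
{"name": "drive_tool", "arguments": {
  "dp": [
    [-0.015, -0.017, 0],
    [-0.025, -0.028, 0],
    [-0.025, -0.028, 0],
    [-0.025, -0.028, 0],
    [-0.02, -0.022, 0],
    [-0.004, -0.005, 0],
    [0, 0, 0],
    [0, 0, 0]
  ],
  "dr": [
    [0, 0.003, 0],
    [0, 0.003, 0],
    [0, 0.003, 0],
    [0, 0, 0],
    [0, 0, 0],
    [0, 0, 0],
    [0, 0, 0],
    [0, 0, 0]
  ],
  "gripper": 1.0,
  "newtons": 40
}}

```text
time: 16.32
eef_pos: [633.6, -136.7, 186.3]
ee_rot: [0.005, 0.013, 1.0, -0.004]
ft_force: [-0.1, 0.9, 0.5]
finger_gap: -0.0
```

```bash
python3 -c "
from h import *
goto([631.3,-124.8,90],np.pi/2-.01)"
```

```text
t 16.3167 pos [ 633.6 -136.7  186.3] F [-0.1  0.9  0.5] M [ 0.04 -0.02 -0.04] gap -0.0
dp mm now [ 3.6 12.7 96.1] dp after turn [ 2.5 11.9 96.3] dr [-0.008  0.01  -0.017]
```

Emit:
{"name": "drive_tool", "arguments": {
  "dp": [
    [0.001, 0.006, 0.01],
    [0.001, 0.005, 0.015],
    [0, 0, 0.02],
    [0, 0, 0.02],
    [0, 0, 0.014],
    [0, 0, 0.006],
    [0, 0, 0],
    [0, 0, 0]
  ],
  "dr": [
    [-0.004, 0.005, -0.008],
    [-0.004, 0.005, -0.008],
    [0, 0, 0],
    [0, 0, 0],
    [0, 0, 0],
    [0, 0, 0],
    [0, 0, 0],
    [0, 0, 0]
  ]
}}

```text
time: 16.98
eef_pos: [625.4, -111.2, 91.4]
ee_rot: [-0.005, -0.002, 1.0, 0.004]
ft_force: [-0.2, -0.2, -0.0]
finger_gap: -0.0
```

```bash
python3 -c "
from h import *
goto([631.3,-124.8,82],np.pi/2-.01)"
```

```text
t 16.9833 pos [ 625.4 -111.2   91.4] F [-0.2 -0.2 -0. ] M [-0.04 -0.07  0.02] gap -0.0
dp mm now [ -5.9 -13.7   9.2] dp after turn [ -6.1 -13.5   9.4] dr [ 0.008 -0.01   0.015]
```

Emit:
{"name": "drive_tool", "arguments": {
  "dp": [
    [-0.003, -0.007, 0],
    [-0.002, -0.005, 0],
    [0, 0, 0],
    [0, 0, 0],
    [0, 0, 0]
  ],
  "dr": [
    [0.004, -0.005, 0.006],
    [0.003, -0.004, 0.005],
    [0, 0, 0],
    [0, 0, 0],
    [0, 0, 0]
  ]
}}

```text
time: 17.4
eef_pos: [633.0, -123.7, 94.6]
ee_rot: [0.003, 0.003, 1.0, -0.0]
ft_force: [-0.2, 0.5, 0.8]
finger_gap: 0.4
```

```bash
python3 -c "
from h import *
goto([631.3,-124.8,82],np.pi/2-.01)"
```

```text
t 17.4 pos [ 633.  -123.7   94.6] F [-0.2  0.5  0.8] M [-0.05 -0.05  0.04] gap 0.4
dp mm now [ 1.8 -1.1 12.6] dp after turn [ 1.7 -1.1 12.6] dr [-0.     0.005  0.004]
```

Emit:
{"name": "drive_tool", "arguments": {
  "dp": [
    [0.001, -0.0005, 0.003],
    [0, 0, 0.003],
    [0, 0, 0.003],
    [0, 0, 0.002],
    [0, 0, 0.002],
    [0, 0, 0.002],
    [0, 0, 0.002]
  ],
  "dr": [
    [0, 0, 0],
    [0, 0, 0],
    [0, 0, 0],
    [0, 0, 0],
    [0, 0, 0],
    [0, 0, 0],
    [0, 0, 0]
  ]
}}

```text
time: 17.98
eef_pos: [634.0, -124.5, 79.0]
ee_rot: [0.005, 0.003, 1.0, -0.0]
ft_force: [-3.3, 2.6, 21.9]
finger_gap: 0.0
```

Emit:
{"name": "drive_tool", "arguments": {
  "dp": [
    [0, 0, -0.005],
    [0, 0, -0.015],
    [0, 0, -0.02],
    [0, 0, -0.02],
    [0, 0, -0.02],
    [0.02, 0.02, -0.02],
    [0.025, 0.025, -0.01],
    [0.03, 0.03, 0],
    [0.03, 0.03, 0],
    [0.03, 0.03, 0],
    [0.03, 0.03, 0],
    [0.02, 0.02, 0],
    [0, 0, 0],
    [0, 0, 0],
    [0, 0, 0]
  ],
  "dr": [
    [0, 0, 0],
    [0, 0, 0],
    [0, 0, 0],
    [0, 0, 0],
    [0, 0, 0],
    [0, 0, 0],
    [0, 0, 0],
    [0, 0, 0],
    [0, 0, 0],
    [0, 0, 0],
    [0, 0, 0],
    [0, 0, 0],
    [0, 0, 0],
    [0, 0, 0],
    [0, 0, 0]
  ]
}}

```text
time: 19.23
eef_pos: [444.7, 65.3, 191.3]
ee_rot: [0.007, 0.003, 1.0, -0.001]
ft_force: [1.1, 0.2, -0.1]
finger_gap: 0.0
```

```bash
python3 - <<'E'
from h import *
s=snap('side','s9.png');print(manip.get_state()['ft_force'])
E
```

```text
[-0.27443635 -0.58690917  0.37928912]
```

View pics/s9.png

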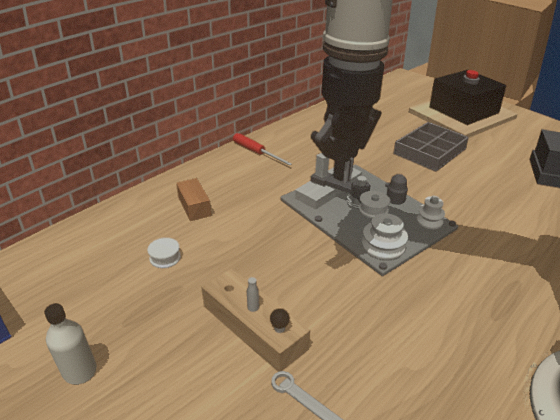

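The pin stands in the lug at about (322,167) with the arm held back. Both punches, the chuck and the spare wheel are where they started, and the gripper is clear of everything.

```bash
python3 -c "
from plant import manip
print(manip.sign_off())"
```

```text
the job is handed in; nothing more can be done
None
```

The tensioner arm is locked back. The pin goes through the lug into the lock plate's hole, at about 0.8 rad on the tensioner, and I let go of it. I handed the job in at about 19 s.

**How it went:**
- **First grasp:** it closed on nothing. The fingertips stood about 33 mm higher than the reported tool position implied. I corrected for this from the side pictures, and the second grasp held.
- **Swing:** it needed about 5–8 N, and the arm never flew back.
- **Seating:** the pin dropped in at the spot I had measured from the camera. I pushed it down until the tool read 44.9 mm, against 45.1 mm predicted for fully home.
- **Second push:** the tool rose about 0.9 mm as I relaxed before letting go. I pressed the head again with closed fingers, at about 22 N. Contact came at 79 mm, where I expected about 81.

**Last checks:** the final side picture shows the pin upright in the lug and the arm held back. Both punches, the chuck and the spare wheel are in place, and the gripper is clear with no force reading. The top camera's view was blocked by the robot arm at the end, so the final position is confirmed from the side view only.

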